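# Index the vial carousel to the reader

### The arm

A 6-joint arm with a two-finger parallel gripper is mounted at the origin on a cart in front of the work surface, level with it; the furniture and walls round the work are solid. World frame = base frame: x ahead of the robot, y to its left, z up, the work surface at z = 0. Lengths are in m, angles in degrees, forces in N, time in s.
With the tool pointing down it reaches from about 0.275 to 0.725 m from the base axis. Payload 5.6 kg.
Tool frame: the origin (TCP) lies midway between the tips of the shut fingers; the grasp point (between the pads) lies behind it (manip.grasp_offset is the z of the grasp point in the tool frame, in m); z points along the fingers, y is the line along which they close (so a half turn about z gives the same grasp; the last joint's range is limited). The gripper opens to 85 mm and grips with 20 to 120 N. Pads are 22 mm wide; open, the fingers measure 114 mm over their backs; the gripper's body (76 mm by 85 mm) begins 54 mm behind the grasp point. The pads swing forward as they close: fully open they stand 13 mm farther back than shut.
Start: joints at [85.978, 14.616, 6.199, 0, -81.583, -16.306], TCP at [0.191, 0.516, 0.231] pointing down, gripper open.
Joint ranges: [-168.99, 168.99], [-69.2, 112.95], [-62.41, 85.93], [-164.36, 98.24], [-168.68, -3.75], [-174.98, 174.98]. Speed limits (degrees/s): [147.25, 147.25, 180, 180, 180, 180].

### API

Orientations are given as [roll, pitch, yaw] about the fixed x, y, z axes, in that order (R = Rz(yaw) Ry(pitch) Rx(roll)).
In Python, from bench import manip gives the robot as it stands.
- The arm moves only by the tool servo_tool, never from a script. Its arguments are lists of equal length, an entry for each row: "delta_rot": the turn, a rotation vector about the tool's x, y, z in rad, a list of three; "linear": the shift along the tool's x, y, z in m, a list of three; "jaw": the finger opening in m, from 0 to 0.0854. A call has exactly 5 rows; each row is the pose to reach, as a shift and turn from the pose commanded when the call began, along the tool's axes at that moment; what a row does not reach only later rows make up. A row lasts 1/10 s, in which the tool goes at most 50 mm and 8.59 degrees, less where a joint would pass 70% of its speed; a pose out of reach is approached as far as the arm can. A call with a gripper value outside its range is refused whole. The fingers move at their own pace and stop on an object; "force" is the grip in N (left out, the last holds). Time passes only in rows, so rows that repeat a pose let the fingers close, or fill a call up. It gives the time, the measured TCP pose, the force, the opening and the grip force at its end, in the units of the state.
- manip.observe(): the state, without advancing time (a new reading comes with each control period).
- manip.get_image(name): name is "scene" or "top" or "wrist"; returns (picture, depth): 420x560x3 uint8, red, green, blue; 420x560 float32, m along the optical axis (not along the pixel's ray), 0 where there is no reading.
- manip.get_calibration(name): a dict with "camera_matrix" (3x3 intrinsics, pixels), "k1" (the pictures are not rectified: a ray, as slopes to the right and down, at radius r is drawn at 1 + k1 r^2 times it, then the intrinsics apply), "cam_to_world" (4x4, takes a point from camera to world coordinates); the wrist camera has in their place "tool_from_camera" (4x4, takes a point from camera to tool coordinates, whose origin is the TCP and whose axes are the flange's). Camera axes: x right, y down, z forward; pixel columns grow to the right and rows downward; lengths in m; the calibration is good to about 2 mm. A picture is of the moment at which its call begins: read the wrist's pose just before it. get_calibration takes no time and is no camera call.
- manip.hand_in(): hands the job in; it is judged then, once.
Trained networks look in the newest picture that a camera, given by its name, has taken for a name from the list of things; names that differ only in an ending like _2 or _b are one class to them, and where a whole thing is asked for, a point or a joint stands for the part that bears it (a point fixed in the world has none). Each returns a list of dicts, best first, with "confidence" (0 to 1); they miss things now and then, are a little off and sometimes report something else, mostly with a low value. They report only what shows in the picture. A call takes as long as a camera call.
- manip.silhouettes(camera, target): "region" (420x560 bool, what is visible of it) and "bbox" ([left, top, right, bottom] in pixels, round what is visible of it).
The state is a dict: "time_s": time; "joint_pos": joint angles; "dq": joint speeds; "tau": joint torques, N m; "tcp_pos": TCP position; "tool_rot": TCP orientation; "ft_force": force on the tool from outside, world axes, zero at the start; "torque": the same for the moment, N m; "gripper_width": finger opening in m; "grasp_force": force on a finger pad.
Only numpy, scipy, OpenCV 4.12 (cv2) and the standard library are available. Lean on these libraries where they do the work, as an engineer would, in place of code of your own. Each camera call takes 0.05 s, during which the arm holds its last target. There are 200 camera calls.

### The job

Turn the vial carousel by its black handle one stop, whichever way is needed, so that the brown vial with the blue cap stands at the reader, where the red arrow points. Leave that vial standing upright in its cup, and let go with the carousel resting in its stop.

Things in the scene. Friction and masses are not known exactly. Their poses are not given: they have to be found in the camera images.
- brown_vial (a point): Centre (half-way up) of the brown vial with the BLUE cap, 11 mm across, 32 mm tall, loose in a carousel cup (10 mm high). It starts in the cup next to the one at the reader, on either side. The other four vials: brown with white cap, clear with white cap, two clear with blue cap.
- reader_stop (a point): Where the vial shall stand: fixed to the grey base, 56 mm from the turning axis, on the side of the black reader block (34 mm wide, 52 mm high) whose red arrow points at it; at the height of a seated vial's centre, 51 mm above the desk. x points from here to the turning axis, z up. The base is fixed, 176 mm across; reader and roller block reach 123 mm from the axis.
- turret_grip (a point): Grip point of the black bar handle, on the vertical turning axis, 104 mm above the desk. The bar, 56 mm long (point x), 14 mm thick (point y), spans 86 to 120 mm above the desk and turns with the carousel. Below it a stem 18 mm thick; the vials' tops around it are 67 mm above the desk, 56 mm from the axis.
- turret (a joint): Carousel angle in rad, counter-clockwise positive from above, 0 at the start, travel -3.1 to 3.1. Six cups on six grey petals, six stops 60 degrees (1.047 rad) apart. A spring roller holds it in each stop with at most about 0.15 N m; past half-way it pulls on into the next stop by itself, softly damped.

How it is judged (in metres and radians):
At the end, for the whole second after the job is handed in: The carousel rests one stop (60 degrees, within 10) from where it began, and the brown vial with the blue cap stands upright (within 11 degrees) in its cup within 12 mm of the place at the reader (horizontal distance between brown_vial and reader_stop below 0.012 m and z of brown_vial in the frame of reader_stop between -0.008 and 0.008 m and angle between brown_vial's own z axis and vertical below 0.2 rad and (value of joint turret between 0.872 and 1.222 rad or value of joint turret between -1.222 and -0.872 rad) and velocity of joint turret between -0.1 and 0.1 rad/s); the robot touches nothing.
It fails at once if the brown vial with the blue cap is lifted out of its cup (z of brown_vial in the frame of reader_stop above 0.015 m).
It fails at once if the brown vial with the blue cap is tipped (angle between brown_vial's own z axis and vertical above 0.6 rad).
It also fails if it takes over 29 s, if anything falls off the work surface, if the arm or the gripper's body presses on something with over 40 N, if the wrist force passes 120 N, or if a joint passes its speed limit or range.

## Working session

There is one attempt and no reset: what is moved stays moved. The work goes in short steps, Python scripts to look and compute and a tool call to move; the robot and the scene stay as the last step left them, time stands still between calls to the robot, and variables do not carry over. Pictures are saved under pics/ and viewed, at most 10 in all, crops included, and the job is handed in when it is done.

Besides the shell and the picture viewer there is one more tool, called after ">>>" in YAML: its name, and indented under it one key for each argument. servo_tool: Moves the arm, as the interface text tells. Its arguments: {"type":"object","properties":{"delta_rot":{"type":"array","items":{"type":"array","items":{"type":"number"}}},"linear":{"type":"array","items":{"type":"array","items":{"type":"number"}}},"jaw":{"type":"array","items":{"type":"number"}},"force":{"type":"number"}},"required":["delta_rot","linear","jaw"]}

```bash
mkdir -p pics; cat > h.py <<'E'
import numpy as np, cv2
from bench import manip
def cloud(n, im=None):
    s=manip.observe(); img,d=manip.get_image(n); c=manip.get_calibration(n)
    K=np.array(c["camera_matrix"]); 
    if "cam_to_world" in c: T=np.array(c["cam_to_world"])
    else:
        from scipy.spatial.transform import Rotation as R
        W=np.eye(4); W[:3,:3]=R.from_euler('xyz',s["tool_rot"],degrees=True).as_matrix(); W[:3,3]=s["tcp_pos"]
        T=W@np.array(c["tool_from_camera"])
    v,u=np.mgrid[:420,:560]; pts=np.stack([u,v],-1).reshape(-1,1,2).astype(float)
    n_=cv2.undistortPoints(pts,K,np.array([c["k1"],0,0,0.])).reshape(420,560,2)
    P=np.concatenate([n_*d[...,None],d[...,None]],-1)@T[:3,:3].T+T[:3,3]
    P[d==0]=np.nan
    return img,d,P
E
python3 - <<'E'
from h import *
s=manip.observe(); print(s, manip.grasp_offset)
for n in("top","scene"):
    img,d,P=cloud(n); np.savez(f"pics/{n}.npz",img=img,P=P)
    cv2.imwrite(f"pics/{n}1.png",img[...,::-1])
    for t in("turret_grip","brown_vial"):
        for r in manip.silhouettes(n,t)[:3]:
            m=r["region"]; q=P[m]; print(n,t,r["confidence"],r["bbox"],np.nanmedian(q,0),np.nanmax(q[:,2]))
E
```

```text
{'time_s': 0.0, 'joint_pos': array([ 8.59766788e+01,  1.46550334e+01,  6.12732881e+00, -2.86747559e-02,
       -8.15822785e+01, -1.63058945e+01]), 'dq': array([ 0.09267456,  0.06600808, -0.06913402,  0.00460716, -0.02207302,
       -0.06244964]), 'tau': array([-3.59282149e-05, -3.86637425e+01,  2.37939370e+01,  5.36484718e+00,
       -6.11883821e-03, -8.00369435e-06]), 'tcp_pos': array([0.19084427, 0.51527854, 0.23035048]), 'tool_rot': array([ 1.79886478e+02, -3.66262243e-03, -2.03334370e+01]), 'ft_force': array([-0.25271163, -0.43094539, -0.14572128]), 'torque': array([ 0.03248705, -0.00047436, -0.0788451 ]), 'grasp_force': 0.0, 'gripper_width': 0.08557090747368704} -0.0187
top turret_grip 0.67 [277.7, 154.6, 364.5, 233.1] [0.53252893 0.07513913 0.03454501] 0.12499976446033634
top brown_vial 0.75 [278.3, 156.3, 366.1, 233.8] [0.53249117 0.07634018 0.03453125] 0.12499976446033634
top brown_vial 0.59 [352.5, 191.3, 356.5, 198.3] [0.52851344 0.01745923 0.06526113] 0.07105879456221853
scene turret_grip 0.64 [277.6, 207.9, 360.4, 278.3] [0.52799837 0.06050466 0.03412393] 0.12175879225445158
```

View pics/top1.png

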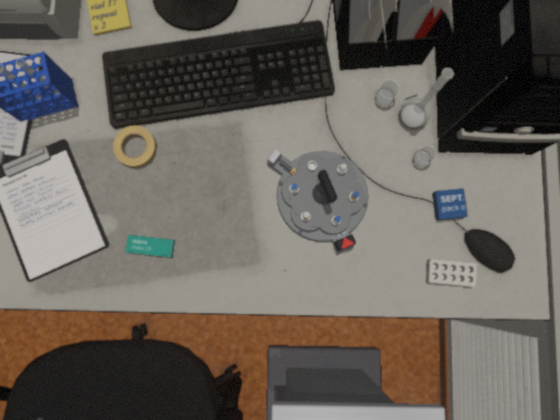

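View pics/scene1.png

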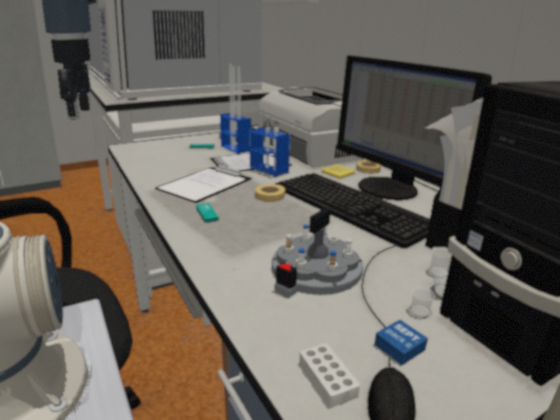

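```bash
python3 - <<'E'
import numpy as np,cv2
t=np.load("pics/top.npz");s=np.load("pics/scene.npz")
a=cv2.resize(t["img"][145:255,265:375],(400,400),interpolation=cv2.INTER_CUBIC)
b=cv2.resize(s["img"][200:300,265:365],(400,400),interpolation=cv2.INTER_CUBIC)
cv2.imwrite("pics/crop.png",cv2.convertScaleAbs(np.hstack([a,b])[...,::-1],alpha=1.4))
for n,c in(("top",t),("scene",s)):
    P=c["P"];I=c["img"]; near=np.hypot(P[...,0]-.532,P[...,1]-.07)<.13
    m=near&(P[...,2]>.108)&(P[...,2]<.14)
    q=P[m]; r=cv2.minAreaRect((q[:,:2]*1000).astype(np.float32)); print(n,"handle",m.sum(),q.mean(0),r)
    m=near&(P[...,2]>.012)&(P[...,2]<.04); q=P[m];
    r=cv2.minEnclosingCircle((q[:,:2]*1000).astype(np.float32)); print("base",r,q.mean(0))
    hsv=cv2.cvtColor(I,cv2.COLOR_RGB2HSV)
    for nm,h in(("red",(hsv[...,0]<8)|(hsv[...,0]>172)),("blue",(hsv[...,0]>100)&(hsv[...,0]<125))):
        m=(h&(hsv[...,1]>120)&(hsv[...,2]>60)&near).astype(np.uint8)
        k,l,st,ce=cv2.connectedComponentsWithStats(m)
        for i in range(1,k):
            if st[i,4]>4: print(nm,st[i,4],ce[i],np.nanmedian(P[l==i],0))
E
```

```text
top handle 288 [0.5358335  0.07270826 0.11934196] ((536.871826171875, 72.11192321777344), (55.7991943359375, 14.85208511352539), 24.65033531188965)
base ((527.174072265625, 90.07193756103516), 117.17571258544922) [0.53374011 0.07720312 0.02936783]
red 87 [346.4137931  242.94252874] [0.44325216 0.03139158 0.05517928]
blue 10 [294.  185.8] [0.54325363 0.12758002 0.0680519 ]
blue 15 [355.53333333 194.13333333] [0.53090007 0.01574227 0.06776889]
blue 15 [336.86666667 218.46666667] [0.48636498 0.0495108  0.06849046]
scene handle 201 [0.53291967 0.06703927 0.11634429] ((536.3124389648438, 71.21978759765625), (59.033424377441406, 14.28931999206543), 24.194927215576172)
base ((528.9389038085938, 88.64289855957031), 117.7648696899414) [0.51774407 0.04317469 0.02805438]
red 81 [285.13580247 266.61728395] [0.442935   0.0306721  0.05344804]
blue 8 [305.5 226. ] [0.54227429 0.12558871 0.06697367]
blue 14 [301.28571429 249.85714286] [0.48551684 0.04761677 0.06657435]
blue 16 [332.875 252.5  ] [0.5304467  0.01449113 0.06693519]
```

View pics/crop.png

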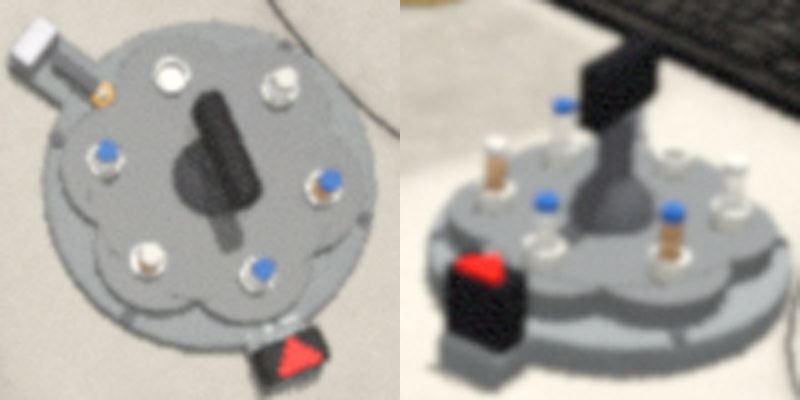

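>>> servo_tool:
  delta_rot:
    - [0,0,0]
    - [0,0,0]
    - [0,0,0]
    - [0,0,0]
    - [0,0,0]
  linear:
    - [0.02,0.0124,0]
    - [0.055,0.034,0]
    - [0.095,0.0587,0]
    - [0.135,0.0834,0]
    - [0.175,0.108,0]
  jaw: [0.085,0.085,0.085,0.085,0.085]
  force: 30

```text
time_s: 0.8
tcp_pos: [0.3183, 0.3521, 0.2314]
tool_rot: [-180.0, -0.0, -20.3]
ft_force: [0.7, 1.2, 0.5]
gripper_width: 0.0847
grasp_force: 0.0
```

>>> servo_tool:
  delta_rot:
    - [0,0,0]
    - [0,0,0]
    - [0,0,0]
    - [0,0,0]
    - [0,0,0]
  linear:
    - [0.04,0.0247,0]
    - [0.08,0.0494,0]
    - [0.12,0.0742,0]
    - [0.16,0.099,0]
    - [0.2,0.1236,0]
  jaw: [0.085,0.085,0.085,0.085,0.085]

```text
time_s: 1.3
tcp_pos: [0.4631, 0.1666, 0.2315]
tool_rot: [-180.0, -0.0, -20.3]
ft_force: [0.3, 0.5, 0.2]
gripper_width: 0.0849
grasp_force: 0.0
```

>>> servo_tool:
  delta_rot:
    - [0,0,-0.14]
    - [0,0,-0.28]
    - [0,0,-0.43]
    - [0,0,-0.58]
    - [0,0,-0.72]
  linear:
    - [0.035,0.0216,0]
    - [0.065,0.04,0]
    - [0.085,0.0525,0]
    - [0.098,0.0606,0]
    - [0.1034,0.064,0]
  jaw: [0.085,0.085,0.085,0.085,0.085]

```text
time_s: 1.8
tcp_pos: [0.5376, 0.0709, 0.2309]
tool_rot: [180.0, 0.0, 21.2]
ft_force: [-0.5, 0.1, 0.8]
gripper_width: 0.0852
grasp_force: 0.0
```

```bash
python3 - <<'E'
from h import *
s=manip.observe(); print(s["time_s"],s["tcp_pos"],s["tool_rot"],s["joint_pos"],s["dq"])
import time
img,d,P=cloud("wrist"); cv2.imwrite("pics/w1.png",img[...,::-1])
s=manip.observe(); print(s["tcp_pos"],s["tool_rot"],s["ft_force"])
img,d,P=cloud("wrist")
near=np.hypot(P[...,0]-.5366,P[...,1]-.0717)<.045
q=P[near&(P[...,2]>.108)&(P[...,2]<.14)]; print(len(q),q.mean(0),cv2.minAreaRect((q[:,:2]*1000).astype(np.float32)))
E
```

```text
1.8 [0.53760302 0.07094901 0.23086859] [1.79991335e+02 4.27221469e-02 2.11652868e+01] [ 2.40653880e+01  1.37703521e+01  5.01864825e+00  6.56798931e-03
 -8.12914021e+01  8.70989051e+01] [-5.59921113  3.01440515  4.19407054 -0.31664072 -1.04109627 85.14127466]
[0.53769739 0.07083379 0.23086507] [1.79976087e+02 4.54720919e-02 2.15636446e+01] [ 0.51592261 -0.08295214  0.42657318]
1045 [0.54152887 0.07341666 0.11875296] ((539.7411499023438, 72.66930389404297), (56.087188720703125, 14.002920150756836), 23.610736846923828)
```

View pics/w1.png

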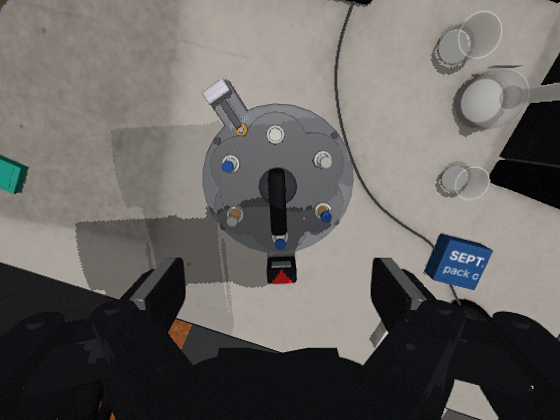

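>>> servo_tool:
  delta_rot:
    - [0,0,-0.02]
    - [0,0,-0.054]
    - [0,0,-0.054]
    - [0,0,-0.054]
    - [0,0,-0.054]
  linear:
    - [0.001,-0.001,0.01]
    - [0.001,-0.001,0.035]
    - [0.001,-0.001,0.06]
    - [0.001,-0.001,0.08]
    - [0.001,-0.001,0.09]
  jaw: [0.085,0.085,0.085,0.085,0.085]

```text
time_s: 2.4
tcp_pos: [0.5359, 0.074, 0.1388]
tool_rot: [-180.0, 0.2, 23.9]
ft_force: [-0.3, 0.3, -0.0]
gripper_width: 0.0849
grasp_force: 0.0
```

>>> servo_tool:
  delta_rot:
    - [0,0,0]
    - [0,0,0]
    - [0,0,0]
    - [0,0,0]
    - [0,0,0]
  linear:
    - [0,0,0.015]
    - [0,0,0.035]
    - [0,0,0.048]
    - [0,0,0.054]
    - [0,0,0.054]
  jaw: [0.085,0.085,0.085,0.06,0.04]

```text
time_s: 2.9
tcp_pos: [0.5371, 0.0738, 0.0868]
tool_rot: [180.0, 0.1, 24.0]
ft_force: [0.4, 0.5, -0.5]
gripper_width: 0.0587
grasp_force: 0.0
```

>>> servo_tool:
  delta_rot:
    - [0,0,0]
    - [0,0,0]
    - [0,0,0]
    - [0,0,0]
    - [0,0,0]
  linear:
    - [0,0,0]
    - [0,0,0]
    - [0,0,0]
    - [0,0,0]
    - [0,0,0]
  jaw: [0.03,0.024,0.02,0.018,0.018]
  force: 25

```text
time_s: 3.4
tcp_pos: [0.5381, 0.0734, 0.088]
tool_rot: [180.0, -0.1, 24.0]
ft_force: [0.6, -2.1, 2.6]
gripper_width: 0.0182
grasp_force: 1.3
```

```bash
python3 - <<'E'
from h import *
s=manip.observe(); print({k:np.round(v,3) for k,v in s.items()})
img,d,P=cloud("wrist"); cv2.imwrite("pics/w2.png",img[...,::-1])
E
```

```text
{'time_s': np.float64(3.4), 'joint_pos': array([ 2.4320e+01,  1.8803e+01, -9.6870e+00,  5.3000e-02, -6.1444e+01,
        8.9679e+01]), 'dq': array([-0.077,  0.107,  0.099, -0.068,  0.026, -0.133]), 'tau': array([ 1.0120e+00, -3.8999e+01,  2.0378e+01,  3.8910e+00, -2.2000e-02,
        1.0000e-02]), 'tcp_pos': array([0.538, 0.073, 0.088]), 'tool_rot': array([ 1.79954e+02, -6.60000e-02,  2.40240e+01]), 'ft_force': array([ 0.606, -2.104,  2.558]), 'torque': array([-0.605, -0.312,  0.   ]), 'grasp_force': np.float64(1.32), 'gripper_width': np.float64(0.018)}
```

View pics/w2.png

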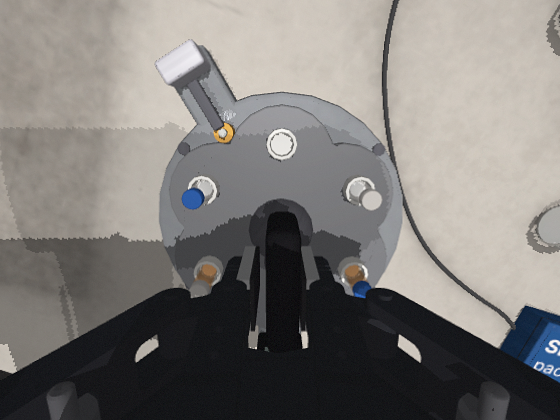

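>>> servo_tool:
  delta_rot:
    - [0,0,0]
    - [0,0,0]
    - [0,0,0]
    - [0,0,0]
    - [0,0,0]
  linear:
    - [0,0.001,0]
    - [0,0.0018,0]
    - [0,0.0018,0]
    - [0,0.0018,0]
    - [0,0.0018,0]
  jaw: [0.018,0.018,0.015,0.01,0.01]
  force: 30

```text
time_s: 3.95
tcp_pos: [0.5388, 0.0716, 0.0878]
tool_rot: [179.9, -0.0, 24.0]
ft_force: [1.3, -3.1, 4.9]
gripper_width: 0.0135
grasp_force: 36.1
```

>>> servo_tool:
  delta_rot:
    - [0,0,0]
    - [0,0,0.03]
    - [0,0,0.08]
    - [0,0,0.15]
    - [0,0,0.22]
  linear:
    - [0,0,0]
    - [0,0,0]
    - [0,0,0]
    - [0,0,0]
    - [0,0,0]
  jaw: [0.01,0.01,0.01,0.01,0.01]

```text
time_s: 4.45
tcp_pos: [0.5388, 0.0716, 0.0878]
tool_rot: [179.9, -0.1, 11.3]
ft_force: [0.5, -3.5, 5.3]
gripper_width: 0.0135
grasp_force: 36.0
```

>>> servo_tool:
  delta_rot:
    - [0,0,0.07]
    - [0,0,0.14]
    - [0,0,0.21]
    - [0,0,0.28]
    - [0,0,0.35]
  linear:
    - [0,0,0]
    - [0,0,0]
    - [0,0,0]
    - [0,0,0]
    - [0,0,0]
  jaw: [0.01,0.01,0.01,0.01,0.01]

```text
time_s: 4.95
tcp_pos: [0.5388, 0.0715, 0.0878]
tool_rot: [180.0, -0.1, -8.8]
ft_force: [0.6, -3.3, 4.7]
gripper_width: 0.0135
grasp_force: 36.0
```

>>> servo_tool:
  delta_rot:
    - [0,0,0.07]
    - [0,0,0.14]
    - [0,0,0.21]
    - [0,0,0.28]
    - [0,0,0.34]
  linear:
    - [0,0,0]
    - [0,0,0]
    - [0,0,0]
    - [0,0,0]
    - [0,0,0]
  jaw: [0.01,0.01,0.01,0.01,0.01]

```text
time_s: 5.45
tcp_pos: [0.5388, 0.0714, 0.0878]
tool_rot: [180.0, -0.1, -28.3]
ft_force: [1.4, -4.1, 5.3]
gripper_width: 0.0135
grasp_force: 36.1
```

>>> servo_tool:
  delta_rot:
    - [0,0,0.05]
    - [0,0,0.09]
    - [0,0,0.12]
    - [0,0,0.137]
    - [0,0,0.137]
  linear:
    - [0,0,0]
    - [0,0,0]
    - [0,0,0]
    - [0,0,0]
    - [0,0,0]
  jaw: [0.01,0.01,0.01,0.01,0.01]

```text
time_s: 5.95
tcp_pos: [0.5387, 0.0714, 0.0878]
tool_rot: [180.0, -0.1, -36.0]
ft_force: [0.7, -3.6, 4.9]
gripper_width: 0.0132
grasp_force: 36.1
```

```bash
python3 - <<'E'
from h import *
s=manip.observe(); print({k:np.round(v,3) for k,v in s.items()})
E
```

```text
{'time_s': np.float64(5.95), 'joint_pos': array([ 24.105,  18.866,  -9.63 ,   0.084, -61.473,  29.86 ]), 'dq': array([-0.007, -0.089,  0.007, -0.026, -0.022,  0.758]), 'tau': array([  2.285, -37.477,  19.534,   2.928,   0.119,  -0.11 ]), 'tcp_pos': array([0.539, 0.071, 0.088]), 'tool_rot': array([ 1.79991e+02, -7.90000e-02, -3.59960e+01]), 'ft_force': array([ 0.744, -3.573,  4.887]), 'torque': array([-1.366, -0.458, -0.013]), 'grasp_force': np.float64(36.091), 'gripper_width': np.float64(0.013)}
```

Torque about the axis is nearly zero, so it sits in the stop. Open, then rise.

>>> servo_tool:
  delta_rot:
    - [0,0,0]
    - [0,0,0]
    - [0,0,0]
    - [0,0,0]
    - [0,0,0]
  linear:
    - [0,0,0]
    - [0,0,0]
    - [0,0,0]
    - [0,0,0]
    - [0,0,0]
  jaw: [0.018,0.025,0.035,0.045,0.05]

```text
time_s: 6.45
tcp_pos: [0.5381, 0.0721, 0.087]
tool_rot: [180.0, 0.0, -36.0]
ft_force: [0.8, -0.5, 0.8]
gripper_width: 0.05
grasp_force: 0.0
```

>>> servo_tool:
  delta_rot:
    - [0,0,0]
    - [0,0,0]
    - [0,0,0]
    - [0,0,0]
    - [0,0,0]
  linear:
    - [0,0,0]
    - [0,0,-0.01]
    - [0,0,-0.03]
    - [0,0,-0.055]
    - [0,0,-0.08]
  jaw: [0.06,0.06,0.06,0.06,0.06]

```text
time_s: 6.95
tcp_pos: [0.5382, 0.0719, 0.1689]
tool_rot: [-180.0, -0.0, -36.0]
ft_force: [0.5, 0.1, 0.1]
gripper_width: 0.0602
grasp_force: 0.0
```

>>> servo_tool:
  delta_rot:
    - [0,0,0]
    - [0,0,0]
    - [0,0,0]
    - [0,0,0]
    - [0,0,0]
  linear:
    - [0,0,-0.03]
    - [0,0,-0.055]
    - [0,0,-0.07]
    - [0,0,-0.08]
    - [0,0,-0.08]
  jaw: [0.06,0.06,0.06,0.06,0.06]

```text
time_s: 7.45
tcp_pos: [0.5389, 0.0721, 0.249]
tool_rot: [-179.9, -0.1, -36.0]
ft_force: [1.1, 0.3, -0.4]
gripper_width: 0.0598
grasp_force: 0.0
```

```bash
python3 - <<'E'
from h import *
img,d,P=cloud("scene"); b=cv2.resize(img[190:300,255:365],(440,440),interpolation=cv2.INTER_CUBIC)
cv2.imwrite("pics/s2.png",b[...,::-1])
for n in("scene","wrist"):
    I,d,P=cloud(n)
    near=np.hypot(P[...,0]-.538,P[...,1]-.072)<.13
    hsv=cv2.cvtColor(I,cv2.COLOR_RGB2HSV); h=(hsv[...,0]>100)&(hsv[...,0]<125)
    k,l,st,ce=cv2.connectedComponentsWithStats((h&(hsv[...,1]>120)&(hsv[...,2]>60)&near).astype(np.uint8))
    for i in range(1,k):
        if st[i,4]>4: print(n,st[i,4],ce[i],np.nanmedian(P[l==i],0))
    q=P[near&(P[...,2]>.108)&(P[...,2]<.13)]; print(cv2.minAreaRect((q[:,:2]*1000).astype(np.float32)))
print(manip.observe()["ft_force"],manip.observe()["time_s"])
E
```

```text
scene 22 [301.31818182 249.95454545] [0.48550272 0.04744151 0.06706791]
((536.8074340820312, 71.86998748779297), (17.188173294067383, 55.994754791259766), 52.85306167602539)
wrist 89 [230.80898876 161.8988764 ] [0.59092624 0.09443467 0.06663092]
wrist 82 [322.40243902 214.67073171] [0.48871941 0.04988971 0.06665533]
wrist 79 [277.48101266 238.67088608] [0.49477858 0.10512885 0.06663983]
((540.2291259765625, 72.16847229003906), (13.812567710876465, 55.155853271484375), 54.09919357299805)
[-0.35803577  0.89138618  1.14490908] 7.6
```

View pics/s2.png

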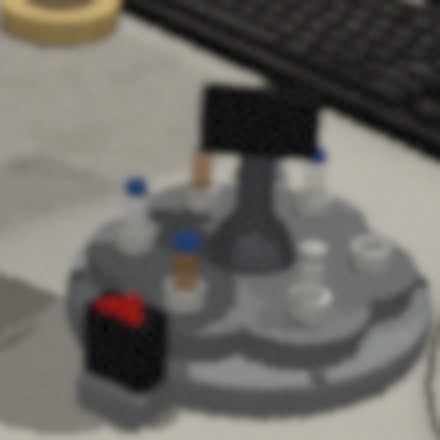

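The brown vial with the blue cap stands upright behind the reader (crop pixel about 185,265). The bar has turned about 60° and the arm is clear.

```bash
python3 -c "
from bench import manip; print(manip.hand_in())"
```

```text
the job is handed in; nothing more can be done
None
```

I turned the carousel one stop clockwise and handed the job in; before hand-in the brown vial with the blue cap stood upright at the reader, with the gripper released and clear (no verdict was returned).

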